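# Set the brake of the label unwinder

### The job

Set the brake of the label unwinder to the setting tab on its scale: with a fingertip, push the upright lever post round its arc until the lever lies exactly over the tab, without running past it, then leave it there and come away. Push only, do not grip anything; the tab, the roll of labels on the spindle and the things standing around stay as they are.

Things in the scene. Friction and masses are not known exactly. Their poses are not given: they have to be found in the camera images.
- unwinder: label unwinder, screwed to the worktop: a round grey foot plate 236 mm across and 8 mm thick, with a hub and a roll of labels in its middle. Origin: centre of the plate's underside, on the vertical axis round which ring and lever turn; its -x axis points to the middle of the scale (roughly to the robot). The scale is a fan of dark tick lines on the plate, 10 degrees apart, 80 degrees to either side of the middle.
- brake_ring (a joint): angle of the brake ring (dark steel disc, 108 mm across, top 22 mm above the worktop, under the roll) with its lever, rad. 0: lever points along the unwinder's -x; grows counter-clockwise seen from above (towards the unwinder's -y). Stops at -1.35 and 1.35. It turns with friction only (about 2.5 N at the post), has no spring and stays where it is left. It starts between -1.2 and -0.8, always on the lower side of the tab.
- lever_post (a point): middle of the lever's upright post: a dark round post 13 to 15 mm thick, 95 mm out from the unwinder's axis, its top 75 mm and this point 50 mm above the worktop. A flat bar 9 mm wide (14 to 22 mm above the worktop) joins it to the ring. The point's x axis points outward along the lever, z up.
- setting_tab (a joint): angle of the setting tab, rad, counted exactly as the ring's angle: when the two are equal the lever is on the tab. Between -0.2 and 0.8; a stiff slide, not to be moved.
- tab_head (a point): outer end of the setting tab, a flat T-shaped steel strip 3 mm thick lying radially on the scale under the lever's path, from 59 mm to 116 mm out from the axis; its 26 mm wide crossbar with a small round clamp screw (top 17 mm above the worktop) is at the outer end, beyond the post. This point is on the screw, 110 mm out, 11 mm above the worktop. The point's x axis points outward along the tab, z up.
- roll_centre (a point): centre of the white roll of labels, 68 mm across, 47 mm high, loose on the hub with its underside 26 mm above the worktop, round a steel spindle whose tip is 78 mm above the worktop. Stays put.
- carton_centre (a point): centre of a small brown carton, 68 x 120 x 40 mm, loose on the worktop left of the unwinder. Stays put.
- cup_centre (a point): centre of a plastic cup, 66 mm across, 82 mm high, loose on the worktop right of the unwinder. Stays put.
- spool_centre (a point): centre of a small flanged spool, 62 mm across, 32 mm high, loose on the worktop right of the unwinder, nearer to the robot than the cup. Stays put.
Not all that is in view belongs to the job. Of the things that look like the part that bears roll_centre, the larger one is meant.

How it is judged (in metres and radians):
At the end, for the whole second after the job is handed in: The lever lies over the setting tab within 0.06 rad (3.4 degrees, 5.7 mm at the post) and is at rest; the tab has moved less than 6 mm; the label roll still stands upright on the hub, within 12 mm of its axis; the carton, cup and spool have moved less than 20 mm (angle between the x axis of lever_post and the x axis of tab_head, either way round below 0.06 rad and velocity of joint brake_ring between -0.02 and 0.02 rad/s and distance of tab_head from where it was at the start of the episode below 0.006 m and horizontal distance between roll_centre and unwinder below 0.012 m and angle between roll_centre's own z axis and vertical below 0.08 rad and distance of each of carton_centre, cup_centre, spool_centre from where it was at the start of the episode below 0.02 m); the robot touches nothing.
It fails at once if the lever was pushed past the tab (by more than 0.12 rad) (y of lever_post in the frame of tab_head above 0.0114 m).
It fails at once if the setting tab was moved by 6 mm or more (distance of tab_head from where it was at the start of the episode above 0.006 m).
It fails at once if the label roll was shifted or lifted by more than 12 mm (distance of roll_centre from where it was at the start of the episode above 0.012 m).
It fails at once if the carton, cup or spool was shifted or lifted by more than 20 mm (distance of any of carton_centre, cup_centre, spool_centre from where it was at the start of the episode above 0.02 m).
It also fails if it takes over 45 s, if anything falls off the work surface, if the arm or the gripper's body presses on something with over 40 N, if the wrist force passes 120 N, or if a joint passes its speed limit or range.

### The arm

A 7-joint arm with a two-finger parallel gripper is mounted at the origin on a cart in front of the work surface, level with it; the furniture and walls round the work are solid. World frame = base frame: x ahead of the robot, y to its left, z up, the work surface at z = 0. Lengths are in mm, angles in degrees, forces in N, time in s.
With the tool pointing down it reaches from about 425 to 925 mm from the base axis. Payload 6.8 kg.
Tool frame: the origin (TCP) lies at the very end of the fingers, on their centre line; the grasp point (between the pads) lies 19 mm behind it; z points along the fingers, y is the line along which they close (so a half turn about z gives the same grasp; the last joint's range is limited). The gripper opens to 85 mm and grips with 20 to 120 N. Pads are 22 mm wide; open, the fingers measure 114 mm over their backs; the gripper's body (76 mm by 85 mm) begins 54 mm behind the grasp point. The pads swing forward as they close: fully open they stand 13 mm farther back than shut.
Start: joints at [64.452, 27.33, 1.283, 89.118, -0.659, 63.558, -4.761], TCP at [223.713, -636.867, 231.308] pointing down, gripper open.
Joint ranges: [-169.35, 169.35], [-19.33, 120.38], [-80.79, 83.38], [13.8, 139.57], [-78.32, 258.32], [9.67, 109.79], [-169.56, 169.56]. Speed limits (degrees/s): [136.94, 136.94, 180, 180, 180, 180, 180].

### API

Orientations are given as [roll, pitch, yaw] about the fixed x, y, z axes, in that order (R = Rz(yaw) Ry(pitch) Rx(roll)).
In Python, from rig import bot gives the robot as it stands. The module is installed in compiled form; this text tells all that it offers. Calls block until the motion is done:
- bot.move_to(position, orientation): joint-space move of the TCP to a pose.
- bot.move_l(position, attitude=None, v=150): straight line of the TCP; attitude=None keeps the orientation; v is the mean speed in mm/s.
- bot.goto_joints(angles): joint-space move.
- bot.gripper_to(opening, squeeze=None): finger opening in mm; squeeze is the grip in N (None keeps the last); returns when the fingers have stopped.
- bot.wait(seconds).
- bot.inverse_kinematics(position, orientation): joint angles nearest the present ones, or None.
- bot.grab_frame(name): name is "scene" or "side" or "wrist"; returns a dict with "image" (400x640x3 uint8, red, green, blue), "fov_y" (degrees; the focal length in pixels is half the picture's height over the tangent of half this angle, whatever the lens; pixels are square), "cx", "cy" (the principal point, pixels), "distortion" ([k1, k2, p1, p2, k3] as OpenCV has them; the pictures are not rectified), "world_from_camera" (4x4, takes a point from camera to world coordinates); the wrist camera has in their place "tool_from_camera" (4x4, takes a point from camera to tool coordinates, whose origin is the TCP and whose axes are the flange's). Camera axes: x right, y down, z forward; pixel columns grow to the right and rows downward; lengths in mm; the calibration is good to about 2 mm. A picture is of the moment at which its call begins: read the wrist's pose just before it. There is no depth.
A pose or a line that the arm cannot do raises bot.Unreachable and nothing moves.
- bot.sign_off(): hands the job in, once; it reports no verdict.
Readings, each from a call of its own:
- bot.get_t(): time.
- bot.get_qpos(): joint angles.
- bot.get_qvel(): joint speeds.
- bot.get_joint_efforts(): joint torques, N m.
- bot.get_ee_pos(): TCP position.
- bot.get_tcp_rot(): TCP orientation.
- bot.get_wrist_force(): force on the tool from outside, world axes, zero at the start.
- bot.get_ft_torque(): the same for the moment, N m.
- bot.get_gripper_width(): finger opening in mm.
Only numpy, scipy, OpenCV 4.12 (cv2) and the standard library are available. Lean on these libraries where they do the work, as an engineer would, in place of code of your own. Each camera call takes 0.05 s, during which the arm holds its last target. There are 200 camera calls.

## Working session

There is one attempt and no reset: what is moved stays moved. The work goes in short steps, each a Python script; the robot and the scene stay as the last script left them, time stands still between calls to the robot, and variables do not carry over. Pictures are saved under pics/ and viewed, on a budget of 10 in all, crops included, one or two more only if the job needs it, and the job is handed in when it is done.

```bash
mkdir -p pics; python3 - <<'E'
from rig import bot
import cv2,pickle
d={}
for n in("scene","side"):
    f=bot.grab_frame(n);d[n]=f
    cv2.imwrite(f"pics/{n}0.png",f["image"][:,:,::-1])
    print(n,f["fov_y"],f["cx"],f["cy"],f["distortion"],f["world_from_camera"].round(3).tolist() if hasattr(f["world_from_camera"],'round') else f["world_from_camera"])
pickle.dump(d,open("f0.pkl","wb"))
print(bot.get_t(),bot.get_tcp_rot(),bot.get_gripper_width())
E
```

```text
scene 53.33995673213927 318.5827403353176 200.5566129786171 [-0.05837402  0.          0.          0.          0.        ] [[0.864, -0.376, 0.335, 299.543], [-0.503, -0.628, 0.593, -418.426], [-0.013, -0.681, -0.732, 702.908], [0.0, 0.0, 0.0, 1.0]]
side 57.57743823690703 319.45153763786783 206.88128575105034 [-0.06291216  0.          0.          0.          0.        ] [[-0.988, -0.085, 0.125, 481.54], [-0.151, 0.501, -0.852, 827.832], [0.01, -0.861, -0.508, 492.094], [0.0, 0.0, 0.0, 1.0]]
0.1 [-1.79905010e+02  6.07953980e-03  1.93556408e+01] 85.43842665796805
```

View pics/scene0.png

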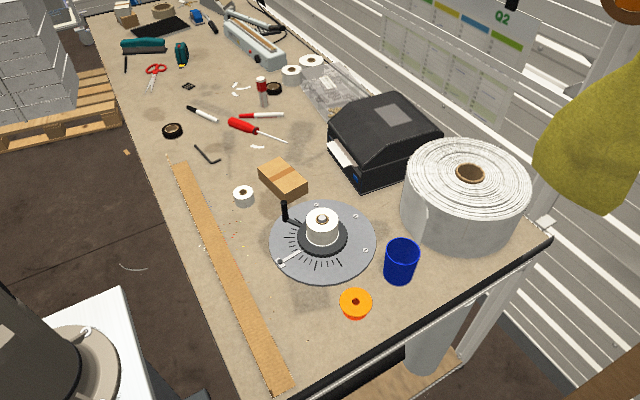

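View pics/side0.png

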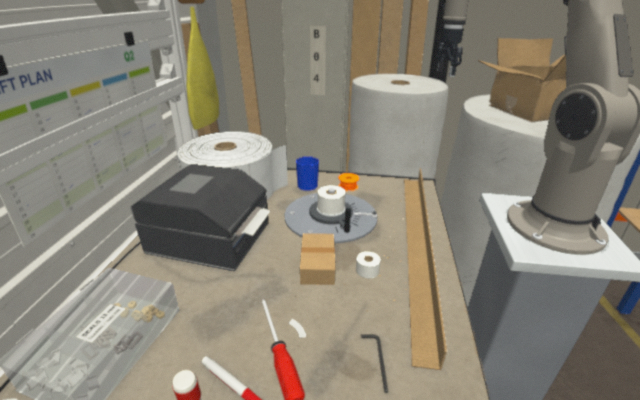

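The scene view shows the unwinder plate at about (322,240) with the white roll on its hub at (322,226), the post at (285,210) and the tab head at (281,262). The carton is at (283,178), the cup at (401,262) and the spool at (356,303).

Roll candidates are the one on the hub (322,226), a small loose roll at (243,196) and the giant roll at (466,190). The one on the hub fits: about 68 mm across, round the spindle, and larger than the small roll. I'll enlarge this area and measure.

```bash
cat > h.py <<'E'
import numpy as np,cv2
def K(f):
    F=200/np.tan(np.radians(f["fov_y"]/2)); return np.array([[F,0,f["cx"]],[0,F,f["cy"]],[0,0,1.]])
def cast(f,uv,z,T=None):
    T=np.array(f["world_from_camera"]) if T is None else T
    p=cv2.undistortPoints(np.array(uv,float).reshape(-1,1,2),K(f),np.array(f["distortion"],float)).reshape(-1,2)
    d=np.c_[p,np.ones(len(p))]@T[:3,:3].T
    return T[:3,3]+d*((z-T[2,3])/d[:,2])[:,None]
def proj(f,X,T=None):
    T=np.array(f["world_from_camera"]) if T is None else T
    Ti=np.linalg.inv(T)
    return cv2.projectPoints(np.array(X,float).reshape(-1,1,3),cv2.Rodrigues(Ti[:3,:3])[0],Ti[:3,3],K(f),np.array(f["distortion"],float))[0].reshape(-1,2)
def circ(P):
    A=np.c_[2*P[:,:2],np.ones(len(P))];s=np.linalg.lstsq(A,(P[:,:2]**2).sum(1),rcond=None)[0]
    return s[:2],np.sqrt(s[2]+s[:2]@s[:2])
E
python3 - <<'E'
import pickle,cv2,numpy as np
from h import *
d=pickle.load(open("f0.pkl","rb"));f=d["scene"]
c=cv2.resize(f["image"][165:325,225:425,::-1],None,fx=4,fy=4,interpolation=cv2.INTER_CUBIC)[:600]
cv2.imwrite("pics/crop1.png",c)
# plate: blueish grey
im=f["image"].astype(int);m=((im[...,2]-im[...,0]>3)&(im.sum(2)>200)).astype(np.uint8)
m[:190]=0;m[295:]=0;m[:,:262]=0;m[:,382:]=0
m=cv2.morphologyEx(m,cv2.MORPH_OPEN,np.ones((3,3)))
cs=max(cv2.findContours(m,0,cv2.CHAIN_APPROX_NONE)[0],key=cv2.contourArea)
h=cv2.convexHull(cs);print(cv2.boundingRect(h))
P=cast(f,h.reshape(-1,2),8);print(circ(P))
for n,uv,z in[("posttop",(284,202),75),("tab",(280.5,262),17),("spindle",(322,217),78),("cup",(401,245),82),("spool",(356,299),32),("carton",(283,174),40),("small roll",(243,192),30)]:print(n,cast(f,[uv],z).round(1))
E
```

```text
Traceback (most recent call last):
ValueError: max() iterable argument is empty
```

View pics/crop1.png

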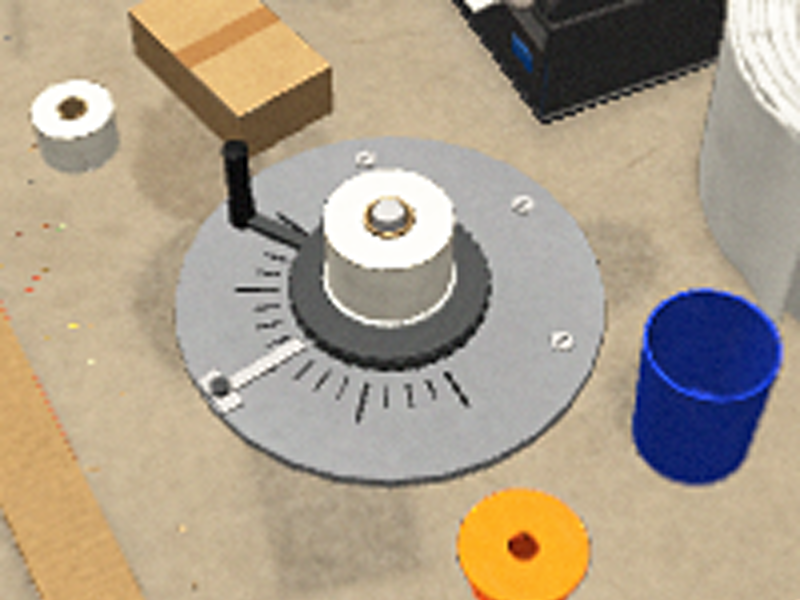

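The crop confirms the roll on the hub: it sits round the steel spindle at crop (390,215), and the small loose roll at (73,125) is the decoy. The post top is at crop (234,148), the tab screw at (219,385), and the plate rim spans x 175–606 and y 137–480.

```bash
python3 - <<'E'
import pickle,cv2,numpy as np
from h import *
d=pickle.load(open("f0.pkl","rb"));f=d["scene"]
lab=cv2.cvtColor(f["image"],cv2.COLOR_RGB2LAB).astype(int)
print(lab[255,360],lab[265,390],lab[240,360])
ref=lab[250:256,362:366].reshape(-1,3).mean(0)
m=(abs(lab[...,2]-ref[2])<7).astype(np.uint8);m[abs(lab[...,0]-ref[0])>40]=0
m[:190]=0;m[292:]=0;m[:,:262]=0;m[:,382:]=0
m=cv2.morphologyEx(m,cv2.MORPH_OPEN,np.ones((3,3)))
h=cv2.convexHull(max(cv2.findContours(m,0,cv2.CHAIN_APPROX_NONE)[0],key=cv2.contourArea));print(cv2.boundingRect(h))
print(circ(cast(f,h.reshape(-1,2),8)))
o=np.array([225,165]);q=lambda u:(np.array(u)+.5)/4-.5+o
C,r=circ(cast(f,q([(175,305),(606,305),(390,136),(390,480),(235,178),(540,180),(235,425),(545,425)]),8));print(C,r)
for n,uv,z in[("posttop",(234,148),75),("postbase",(241,218),22),("tab",(219,383),17),("tabinner",(297,347),11),("spindle",(389,205),78),("rolltop",(390,219),73),("cup",(711,345),82),("spool",(523,546),32),("carton",(232,55),40),("smallroll",(73,107),30)]:
    p=cast(f,[q(uv)],z)[0];v=p[:2]-C;print(n,p.round(1),np.hypot(*v).round(1),np.degrees(np.arctan2(v[1],v[0])).round(1))
E
```

```text
[181 129 129] [ 43 149  85] [187 127 129]
(282, 199, 94, 86)
(array([567.88079546,  44.56924689]), np.float64(116.97105094739516))
[568.16521697  46.42078715] 118.68249036575861
posttop [519.5 126.9  75. ] 94.1 121.1
postbase [517.3 123.1  22. ] 92.0 123.6
tab [458.3  32.9  17. ] 110.7 -173.0
tabinner [505.7  36.3  11. ] 63.3 -170.8
spindle [569.3  47.1  78. ] 1.3 30.2
rolltop [567.1  42.3  73. ] 4.2 -105.0
cup [ 654.6 -110.4   82. ] 179.1 -61.1
spool [ 536.2 -131.7   32. ] 181.0 -100.2
carton [565.1 226.1  40. ] 179.7 91.0
smallroll [468.  244.8  30. ] 222.3 116.8
```

Centre is at about (568,46), post radius 94 mm and tab screw radius 110.7 mm, all consistent with the description. The lever points along about 121° and the tab along about 187.5° (world), so it needs roughly 66° counter-clockwise. Next I'll look from near with the wrist camera, gripper closed.

```bash
cat >> h.py <<'E'
from scipy.spatial.transform import Rotation as Rot
def snap(bot,name):
    p=np.array(bot.get_ee_pos());r=bot.get_tcp_rot()
    f=dict(bot.grab_frame("wrist"));T=np.eye(4);T[:3,:3]=Rot.from_euler("xyz",r,degrees=True).as_matrix();T[:3,3]=p
    f["world_from_camera"]=T@np.array(f["tool_from_camera"])
    cv2.imwrite(f"pics/{name}.png",f["image"][:,:,::-1]);import pickle;pickle.dump(f,open(name+".pkl","wb"));return f
E
python3 - <<'E'
from rig import bot
from h import *
bot.gripper_to(0)
C=np.array([568,46.4])
for a in(121,150,187):
  for y in (a-90,a+90):
    u=np.r_[np.cos(np.radians(a)),np.sin(np.radians(a))];t=np.r_[-u[1],u[0]]
    q=bot.inverse_kinematics([*(C+95*u-18*t),36],[180,0,y]);print(a,y,None if q is None else np.round(q))
bot.move_to([480,60,300],[180,0,60])
f=snap(bot,"w1");print(f["tool_from_camera"],f["fov_y"],bot.get_ee_pos(),bot.get_t())
print(proj(f,[[568,46,8],[519,127,75],[458,33,17]]))
E
```

```text
121 31 [   3.   34.  -31.  113.   27.   40. -103.]
121 211 [ 21.  45. -57. 111.  48.  52.  60.]
150 60 [ 13.  34. -40. 118.  34.  40. -80.]
150 240 [ 31.  49. -68. 117.  57.  57.  82.]
187 97 [ 14.  30. -34. 123.  29.  35. -33.]
187 277 [ -58.   44.   60.  127.  -58.   45. -131.]
[[-8.03122704e-05 -9.47863666e-01 -3.18676113e-01  8.07652843e+01]
 [ 9.99999066e-01 -5.10976007e-04  1.26781826e-03 -1.37052988e+00]
 [-1.36455471e-03 -3.18675713e-01  9.47862821e-01 -1.42231910e+02]
 [ 0.00000000e+00  0.00000000e+00  0.00000000e+00  1.00000000e+00]] 64.05253269237683 [480.26209435  59.0573756  299.83555787] 3.55
[[384.14385646 128.97911585]
 [321.96745193  93.39458966]
 [317.79124276 178.99501743]]
```

View pics/w1.png

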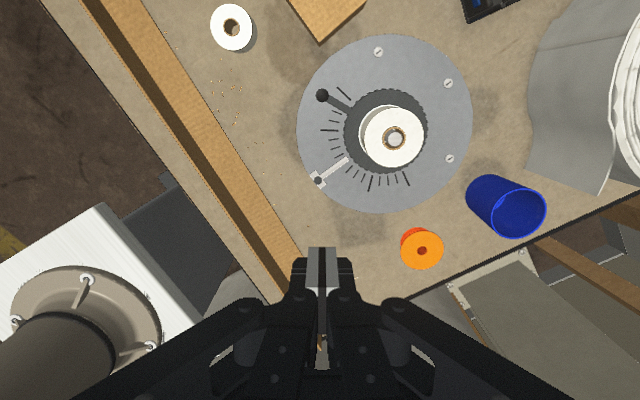

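The wrist view shows the post top at (322,96), the tab screw at (318,181), the roll at (393,136) and the carton's near corner at (320,43). Predicted pixels agree within about 2 px. Now a fine measurement by masks.

```bash
cat >> h.py <<'E'
def plate(f,C=(568,46.4)):
    lab=cv2.cvtColor(f["image"],cv2.COLOR_RGB2LAB).astype(int)
    # rim points: strongest chroma step along radial rays, at z=8
    pts=[]
    for a in np.radians(np.arange(0,360,3)):
        R=np.arange(100,134,.5);X=np.c_[C[0]+R*np.cos(a),C[1]+R*np.sin(a),0*R+8]
        uv=proj(f,X).astype(np.float32);
        if (uv<2).any() or (uv[:,0]>637).any() or (uv[:,1]>397).any(): continue
        b=cv2.remap(lab[...,2].astype(np.float32),uv[:,0].copy(),uv[:,1].copy(),1).ravel()
        g=b[8:]-b[:-8];i=g.argmax()
        if g[i]>4: pts.append(X[i+4])
    P=np.array(pts)
    for _ in range(4):
        c,r=circ(P);e=abs(np.hypot(*(P[:,:2]-c).T)-r);P=P[e<max(1.,2*np.median(e))]
    return c,r,len(P)
def blob(f,uv,thr,w=9,bright=False):
    g=cv2.cvtColor(f["image"],cv2.COLOR_RGB2GRAY).astype(float);x,y=map(int,np.round(uv))
    s=g[y-w:y+w+1,x-w:x+w+1];k=((s>thr) if bright else (s<thr)).astype(np.uint8)
    n,l,st,ce=cv2.connectedComponentsWithStats(k);
    if n<2: return None
    i=1+np.argmin(np.hypot(*(ce[1:]-w).T)-.02*st[1:,4]);return ce[i]+[x-w,y-w],st[i,4]
E
python3 - <<'E'
import pickle
from h import *
f=pickle.load(open("w1.pkl","rb"))
C,r,n=plate(f);print("plate",C,r,n)
g=cv2.cvtColor(f["image"],cv2.COLOR_RGB2GRAY);print(g[88:106,314:334]);print(g[168:190,308:328])
print("carton corner",cast(f,[(320,43)],40),"rail",cast(f,[(300,285)],0),cast(f,[(200,120)],0))
for n,uv,z in(("post",(322.3,95.5),75),("screw",(318,181),17)):
    p=cast(f,[uv],z)[0];v=p[:2]-C;print(n,p.round(1),np.hypot(*v),np.degrees(np.arctan2(v[1],v[0])))
d=pickle.load(open("f0.pkl","rb"))["scene"];print("scene plate",plate(d))
E
```

```text
plate [565.71259333  43.50285725] 117.08415091586684 114
[[169 169 171 166 168 172 177 108 120 131 165 171 168 166 165 165 167 165
  164 165]
 [170 165 165 173 109  65  67  65  62  54  71  89 157 170 170 165 167 168
  166 168]
 [166 169 176 146  79  65  68  66  56  57  50  47  90 160 165 166 164 161
  161 165]
 [168 172 143  81  68  71  71  65  59  52  51  50  44  84 159 167 164 163
  167 165]
 [168 174 101  68  71  68  67  64  61  58  52  52  44  37 154 168 164 165
  165 165]
 [171 173  89  66  65  62  65  64  56  58  50  45  42  37 115 165 165 165
  166 166]
 [170 143  78  61  58  65  63  64  60  55  50  48  43  40  83 163 168 169
  164 163]
 [174 111  64  62  54  58  58  52  53  52  51  46  41  41  39  88 129 164
  168 163]
 [167 137  69  52  57  55  53  52  51  53  53  50  41  40  46  81  82  87
  117 160]
 [173 172  80  40  46  52  53  51  51  52  46  45  41  42  67  87  92  87
   83 106]
 [166 171 114  56  47  52  48  47  48  47  43  45  42  33  79  87  88  84
   90  82]
 [168 165 128  59  40  41  44  47  43  45  43  41  39  50  86  88  83  88
   89  87]
 [159 165 166 132  56  
[... 2022 characters left out ...]
9 162 161 163 160 156 158 157 158 168 215 212 205 204 211 192 173 151
  155 155]
 [160 159 160 159 161 154 156 155 157 153 164 213 212 215 173 160 151 157
  152 157]
 [158 158 160 162 163 160 159 155 158 159 156 179 229 179 152 157 154 158
  155 157]
 [159 161 161 161 165 161 164 162 162 161 163 158 174 156 153 156 153 156
  158 155]]
carton corner [[544.19098298 174.78041125  40.        ]] rail [[ 342.18699054 -108.09570799    0.        ]] [[360.07025355 179.15271246   0.        ]]
post [518.2 124.9  75. ] 94.26878820919984 120.24981272348059
screw [456.8  30.4  17. ] 109.69146262322391 -173.13607444219184
scene plate (array([566.51217673,  42.93257833]), np.float64(118.38024907563006), 85)
```

Measurements are consistent: plate radius 117 mm, post radius 94 mm, screw radius 110 mm. The lever is at 120.2° and the tab at 186.9°. I'll push to about 10° short, back off and re-measure.

```bash
cat >> h.py <<'E'
C0=np.array([565.9,43.5])
def pose(phi,off,z=36,R=95):
    a=np.radians(phi);u=np.r_[np.cos(a),np.sin(a)];t=np.r_[-u[1],u[0]]
    return [*(C0+R*u-off*t),z],[180,0,phi-90]
def sweep(bot,a,b,off=18,step=4,v=40):
    for ph in np.linspace(a,b,max(1,int(np.ceil(abs(b-a)/step)))+1):
        p,o=pose(ph,off);bot.move_l(p,o,v=v)
        print(round(ph,1),np.round(bot.get_wrist_force(),1),np.round(np.array(bot.get_ee_pos())-p,1))
E
python3 - <<'E'
from rig import bot
from h import *
bot.move_to(*pose(120,32,160));bot.move_l(pose(120,32)[0],v=120)
print(bot.get_ee_pos(),bot.get_tcp_rot(),bot.get_wrist_force())
sweep(bot,120,177)
bot.move_l(pose(177,30)[0],v=60);bot.move_l(pose(177,30,150)[0],v=150)
bot.move_to([480,60,300],[180,0,60]);f=snap(bot,"w2");print(bot.get_t())
E
```

```text
[546.70580601 142.03546009  36.7620732 ] [ 1.79981888e+02 -7.80601030e-02  2.99981185e+01] [0.52503959 0.21390605 0.29840352]
120.0 [-0.3  0.1  0.5] [-0.2 -0.3  0.1]
123.8 [ 0.8 -0.1 -0. ] [ 0.1 -0.1  0. ]
127.6 [ 1.1 -0.  -0.1] [ 0.  -0.1 -0. ]
131.4 [ 0.3  0.5 -0.4] [-0.1 -0.1 -0. ]
135.2 [ 0.4  0.3 -0.2] [-0.1 -0.  -0. ]
139.0 [ 1.1 -0.6  0.3] [-0.1 -0.  -0. ]
142.8 [-0.3 -0.5  0. ] [-0.1 -0.1 -0. ]
146.6 [ 0.8  0.5 -0.4] [-0.1 -0.1 -0. ]
150.4 [ 0.4  0.4 -0.2] [-0.1 -0.1 -0. ]
154.2 [-0.5 -0.8 -0.7] [-0.1 -0.1 -0. ]
158.0 [0.7 0.  0.9] [-0.  -0.1 -0. ]
161.8 [0.2 0.6 0.1] [-0.1 -0.1 -0. ]
165.6 [ 0.1 -0.3  0.1] [-0.1 -0.1 -0. ]
169.4 [0.7 0.4 0.1] [-0.  -0.1 -0. ]
173.2 [ 1.3  0.1 -0.7] [-0.1 -0.1 -0. ]
177.0 [-0.7  0.3 -0.1] [-0.1 -0.1  0. ]
12.6333
```

View pics/w2.png

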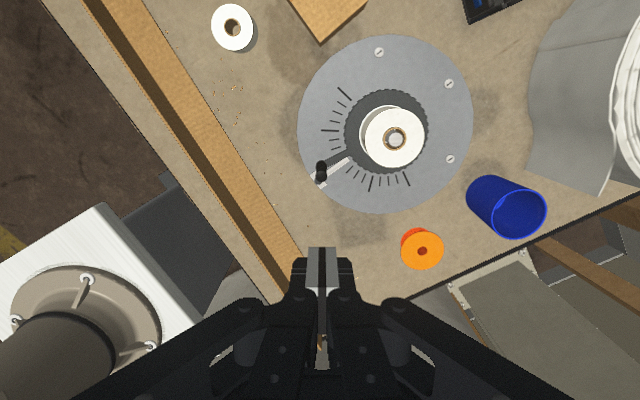

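The lever has moved to just short of the tab. The post top is at about (321,166), with the tab strip visible beside the bar and its screw at about (321,178). I'll move in for a close wrist view.

```bash
python3 - <<'E'
from rig import bot
from h import *
bot.move_to([445,-8,200],[180,0,60]);bot.wait(.2);f=snap(bot,"w3");print(bot.get_t())
u=proj(f,[[472,36,40]])[0];print(u,plate(f))
x,y=map(int,u);x0=min(max(0,x-100),440);y0=max(0,y-75);print(x0,y0)
cv2.imwrite("pics/w3c.png",cv2.resize(f["image"][y0:y0+150,x0:x0+200,::-1],None,fx=4,fy=4,interpolation=cv2.INTER_CUBIC))
E
```

```text
13.45
[323.37240087 126.55119074] (array([565.24864184,  43.61722815]), np.float64(117.42377770443484), 63)
223 51
```

View pics/w3c.png

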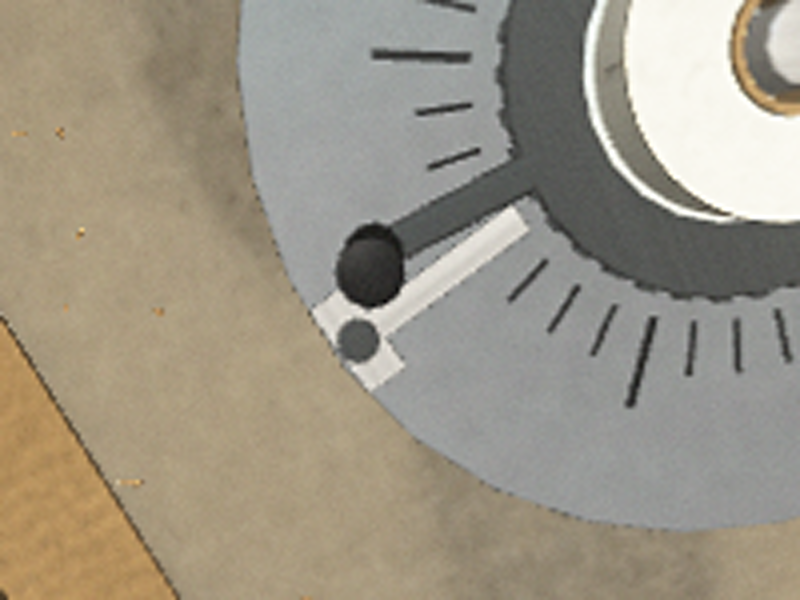

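The close crop shows the post top at about (371,269), the screw at (358,341), the bar midline from (404,239) to (526,175) and the tab midline from (521,217) to (379,318). The tab is undisturbed.

```bash
cat > ang.py <<'E'
import pickle
from h import *
def rep(name,o,pts,C=(565.6,43.5)):
    f=pickle.load(open(name+".pkl","rb"));ang=lambda v:np.degrees(np.arctan2(v[1],v[0]))%360
    for n,uv,z in pts:
        w=cast(f,(np.array(uv,float).reshape(-1,2)+.5)/4-.5+np.array(o),z)
        v=w[0,:2]-C
        print(n,w[0].round(1),"R",np.hypot(*v).round(1),"ang",ang(v).round(2),"dir" if len(w)>1 else "",ang(w[0,:2]-w[1,:2]).round(2) if len(w)>1 else "")
E
python3 - <<'E'
from ang import *
P=[("post",(371,270),75),("screw",(358,340),17),("bar",[(404,239),(526,175)],22),("tab",[(379,318),(521,217)],11),("spindle-free tick",(421,56),8)]
rep("w3",(223,51),P)
E
```

```text
post [471.2  48.3  75. ] R 94.5 ang 177.08  
screw [456.7  31.8  17. ] R 109.5 ang 186.15  
bar [479.1  47.5  22. ] R 86.6 ang 177.32 dir 176.89
tab [463.7  33.3  11. ] R 102.5 ang 185.72 dir 184.93
spindle-free tick [503.6  81.8   8. ] R 72.9 ang 148.31
```

The lever is at 177.1° (commanded 177) and the tab at about 186°. I'll push to 185.4° and check.

```bash
python3 - <<'E'
from rig import bot
from h import *
bot.move_to(*pose(177,32,150));bot.move_l(pose(177,32)[0],v=100)
sweep(bot,177,185.4,step=3,v=25)
bot.move_l(pose(185.4,32)[0],v=60);bot.move_l(pose(185.4,32,150)[0],v=150)
bot.move_to([445,-8,200],[180,0,60]);bot.wait(.2);f=snap(bot,"w4");print(bot.get_t(),bot.get_wrist_force())
cv2.imwrite("pics/w4c.png",cv2.resize(f["image"][51:201,223:423,::-1],None,fx=4,fy=4,interpolation=cv2.INTER_CUBIC))
E
```

```text
177.0 [0.2 0.2 1.2] [-0.  -0.1  0. ]
179.8 [0.7 2.8 0.8] [0.1 0.2 0. ]
182.6 [-0.4  1.2  0. ] [ 0.1 -0.   0. ]
185.4 [ 0.8  0.7 -0. ] [ 0.1 -0.1  0. ]
18.975 [-0.29503573  0.10056913  0.04945628]
```

View pics/w4c.png

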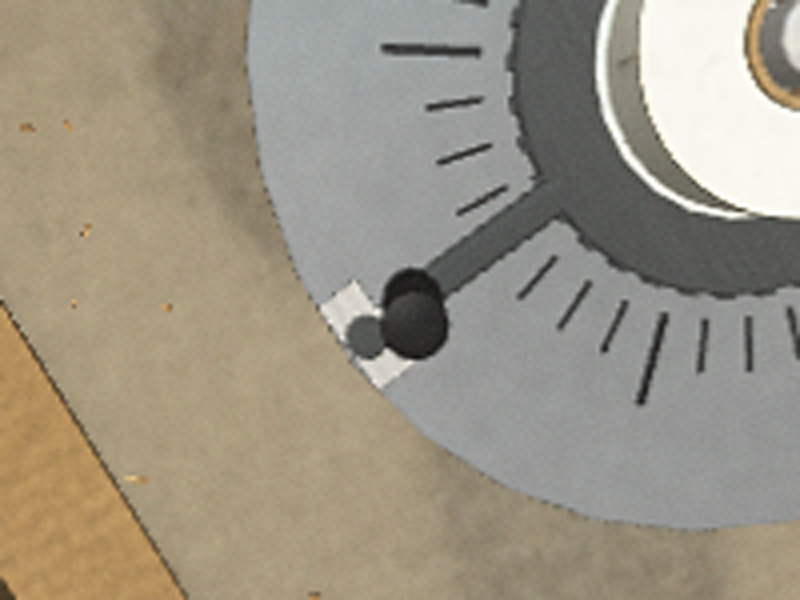

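The crop shows the bar covering the tab strip. Its midline, (436,282) to (553,199), runs on through the screw at (367,337). The post top is at (415,325).

```bash
python3 - <<'E'
from ang import *
rep("w4",(223,51),[("post",(415,325),75),("screw",(367,337),17),("bar",[(436,282),(553,199)],22)])
f=pickle.load(open("w4.pkl","rb"));print(plate(f))
E
```

```text
post [471.3  34.6  75. ] R 94.7 ang 185.42  
screw [456.7  31.6  17. ] R 109.6 ang 186.24  
bar [478.3  35.2  22. ] R 87.7 ang 185.46 dir 185.0
(array([565.08130423,  43.27416045]), np.float64(117.18029751813349), 62)
```

The lever is at 185.4° and the tab at about 186.2°, so the difference is about 0.8° against an allowed 3.4°. I'll compare the scene numerically with the first frame, then hand in.

```bash
python3 - <<'E'
from rig import bot
from h import *
import pickle
bot.move_l([445,-40,260],v=150)
a=pickle.load(open("f0.pkl","rb"))["scene"]["image"].astype(int);b=bot.grab_frame("scene")["image"].astype(int)
d=abs(a-b).max(2)>60
for n,(x0,x1,y0,y1) in dict(carton=(255,310,155,200),cup=(380,425,235,288),spool=(335,376,285,322),roll=(302,342,205,248),tabhead=(272,284,255,272)).items():print(n,d[y0:y1,x0:x1].mean().round(3))
print(bot.get_t(),bot.get_wrist_force());bot.sign_off()
E
```

```text
carton 0.799
cup 0.0
spool 0.0
roll 0.0
tabhead 0.049
19.625 [ 0.06965246  0.10766306 -0.23606487]
the job is handed in; nothing more can be done
```

The lever was pushed round to the tab with the closed fingertip in two pushes, and the job was handed in at about 19.6 s with the arm clear. No verdict was reported.

- **Lever on tab:** the last close wrist view put the lever at 185.4° and the tab screw at 186.2°. That is about 0.8° short of the tab, against an allowed 3.4°. The spread between my readings of the tab was about 1 to 2° (184.9–186.9°).
- **Tab:** the screw position stayed within about 0.2 mm between the close views before and after the final push.
- **Roll, cup and spool:** their areas in the last scene picture were unchanged from the first.
- **Carton:** this check disagreed, with about 80 % of its pixels changed in the last scene picture. The cause is most likely the arm standing in front of it, but I did not view that picture to confirm. After the first push, the only one near the carton, it was in the same place in the wrist picture, (320,43), as before. The second push was farther away.

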